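# Pack the lens cubes in the dry case and lock it

### The job

Put the lens cubes away dry: press the desiccant cartridge down into its spring clip in the case until it snaps fully home, and set every black lens cube from the table down in a pocket of its own in the insert, in any order. Then swing the lid shut, press its front down until both spring catches snap and it stays flush, and slide the locking pin through the staple on top as far as its square grip. Leave the other things on the table where they are.

Things in the scene. Friction and masses are not known exactly. Their poses are not given: they have to be found in the camera images.
- case: Fixed grey case, open on top, 120 (x) x 290 (y) x 40 mm high, walls 4 mm. Origin: centre of its underside. Catches and staple on its front (-x), lid hinged at its back (+x). Along y inside: spring clip at the -y end, then a white insert with four pockets, insert top 19 mm above the origin.
- pocket0 (a point): Floor centre of the first pocket, 7 mm above the case's underside. Pockets are square, 33 x 33 mm, 12 mm deep, sides parallel to the case; the others lie 50, 100 and 150 mm further along the case's +y (the last is 44 mm from the inner end wall). Any cube fits any pocket, one each, and stands about 13 mm out of it.
- clip (a point): Where cartridge_mid lies when home, 19 mm above the case's underside. The cartridge lies along the case's x, end stops 43 mm apart. Steel jaws beside it in y: 18 mm gap, tops 28 mm above the underside, posts out to 25 mm either side; fingers must stay above them. Set down, it stops on the jaws 13 mm too high; 8 to 20 N on its top snaps it in and the jaws hold it.
- cartridge: Loose desiccant cartridge: perforated aluminium drum, 22 mm diameter, between square grey end caps 24 x 24 x 5 mm, 38 mm long along its own x, 35 to 70 g. Origin: centre of its underside. Its four sides are alike, any may be up.
- cartridge_mid (a point): Centre of the cartridge, 12 mm from each side.
- mount0: Loose black lens cube with a lens ring in its side, 26 x 26 x 25 mm high, 30 to 65 g. Origin: centre of its underside. Two to four of the four cubes are present.
- mount1: Loose black lens cube with a lens ring in its side, 24 x 24 x 24 mm high, 30 to 65 g. Origin: centre of its underside. Two to four of the four cubes are present.
- mount2: Loose black lens cube with a lens ring in its side, 26 x 26 x 25 mm high, 30 to 65 g. Origin: centre of its underside. Two to four of the four cubes are present.
- mount3: Loose black lens cube with a lens ring in its side, 24 x 24 x 24 mm high, 30 to 65 g. Origin: centre of its underside. Two to four of the four cubes are present.
- mount0_mid (a point): Centre of mount0.
- mount1_mid (a point): Centre of mount1.
- mount2_mid (a point): Centre of mount2.
- mount3_mid (a point): Centre of mount3.
- lid (a joint): Lid angle, rad: 0 shut and flush, 1.95 wide open, where it starts and stays. Below about 1.4 it sinks shut by itself, damped, in about 2 s, and stops on the two spring catches at about 0.09. Pressed on with 10 to 20 N at lid_press the catches snap over its striker bars and it stays below 0.02.
- lid_hinge (a point): On the hinge axis (the case's y), 60 mm behind the case's origin, 40 mm above its underside. The frame turns with the lid and equals the case's when shut. In it the lid is a plate z 0 to 8 mm, x -120 to 0, y +-145 mm; its middle lip (y +-55) reaches x = -151. Open, the lip is the upper edge, 18 cm above the table, and the plate's z face looks back.
- lid_press (a point): On the lid's top face (outer face), in the middle, 100 mm from the hinge: where to press. 48 mm above the case's underside when shut; the top is flat round it.
- eye (a point): Centre of the opening of the steel staple on the case's front, which comes up through a slot in the shut lid's lip. 57 mm above the case's underside, 9 mm above the shut lid's flat top. Opening 15 mm wide in the case's x, 7 mm up and 9 mm down from the centre, bar 5 mm, top at 70 mm. The pin passes along the case's y, from either side.
- pin: Loose steel locking pin, lying: square ribbed grip 18 x 18 mm, 32 mm long along its x, and a round rod 7 mm thick, 55 mm long, tapered end, out of its +x face. Origin: under the middle of the grip; axis 9 mm up. 90 g, balances 7 mm from the origin towards the rod. Once in, its grip may lie on the lid.
- pin_shoulder (a point): On the pin's axis where the rod leaves the grip; about 3 mm from the eye when fully in.
- pin_tip (a point): Free end of the rod.
- bottle: Bystander: small brown bottle, white cap, 22 x 44 mm high.
- post_holder: Bystander: black upright post holder, 36 x 24 x 50 mm.
- lens_tube: Bystander: black knurled round lens tube, upright, 30 mm diameter, 37 mm high.
Not all that is in view belongs to the job. Leave any green or turquoise look-alike of the cartridge alone.

How it is judged:
On the way, in this order (a step that is already met when the one before it is completed fails the run):
1. the cartridge is snapped home in its clip and every lens cube sits in a pocket (distance between cartridge_mid and clip below 0.006 m and angle between the x axis of cartridge and the x axis of case, either way round below 0.15 rad and z of each of mount0_mid, mount1_mid, mount2_mid, mount3_mid in the frame of case below 0.0245 m and x of mount0_mid in the frame of case between -0.055 and 0.055 m and y of mount0_mid in the frame of case between -0.078 and 0.14 m and x of mount1_mid in the frame of case between -0.055 and 0.055 m and y of mount1_mid in the frame of case between -0.078 and 0.14 m and x of mount2_mid in the frame of case between -0.055 and 0.055 m and y of mount2_mid in the frame of case between -0.078 and 0.14 m and x of mount3_mid in the frame of case between -0.055 and 0.055 m and y of mount3_mid in the frame of case between -0.078 and 0.14 m), for 0.2 s.
2. the lid is shut and caught by its catches (value of joint lid below 0.02 rad), for 0.3 s.
3. the pin is through the staple up to its grip (distance between pin_shoulder and eye below 0.012 m and angle between the x axis of pin and the y axis of case, either way round below 0.25 rad), for 0.2 s.
At the end, for the whole second after the job is handed in: Cartridge centre within 6 mm of its home point, along the clip within 0.15 rad; each cube on a pocket's floor (centre under 24.5 mm above the case's underside); lid below 0.02 rad; pin's shoulder within 12 mm of the eye, pin within 0.25 rad of the case's y; pin and cartridge at rest (all of step 1 and all of step 3 and value of joint lid below 0.02 rad and linear speed of each of pin, cartridge below 0.02 m/s); the robot touches nothing.
It fails at once if a bystander (bottle, post holder or lens tube) is shoved more than 4 cm (distance of any of bottle, post_holder, lens_tube from where it was at the start of the episode above 0.04 m).
Of mount0, mount1, mount2, mount3 only 2 to 4 are there at a start; the rules pass over those that are not, and their reading is None.
At some moment in a run one of mount0, mount1, mount2, mount3, pin, cartridge may be knocked a few centimetres aside while the robot is not near it.
Once in a run the grip may slacken for a moment while it holds something.
It also fails if it takes over 210 s, if anything falls off the work surface, if the arm or the gripper's body presses on something with over 40 N, if the wrist force passes 120 N, or if a joint passes its speed limit or range.

### The arm

A 7-joint arm with a two-finger parallel gripper is mounted at the origin on a cart in front of the work surface, level with it; the furniture and walls round the work are solid. World frame = base frame: x ahead of the robot, y to its left, z up, the work surface at z = 0. Lengths are in m, angles in rad, forces in N, time in s.
With the tool pointing down it reaches from about 0.4 to 0.85 m from the base axis. Payload 10.4 kg.
Tool frame: the origin (TCP) lies on the centre line of the jaws, within the pads' length; the fingertips stand 8 mm ahead of it and the grasp point (between the pads) lies 11 mm behind it (r.finger_overhang is the distance from the TCP to the fingertips, in m); z points along the fingers, y is the line along which they close (so a half turn about z gives the same grasp; the last joint's range is limited). The gripper opens to 87 mm and grips with 3 to 60 N. Pads are 19 mm wide; open, the fingers measure 117 mm over their backs; the gripper's body (75 mm by 190 mm) begins 51 mm behind the grasp point.
Start: joints at [-1.225, 0.332, -0.065, 1.46, 0.022, 1.35, -0.088], TCP at [0.225, 0.583, 0.231] pointing down, gripper open.
Joint ranges: [-2.6, 2.6], [-0.5, 2.12], [-1.47, 1.34], [0.16, 2.42], [-1.27, 4.41], [0.06, 2.06], [-2.6, 2.6]. Speed limits (rad/s): [2.22, 2.22, 2.79, 2.79, 3.14, 3.14, 3.14].

### API

Orientations are given as a unit quaternion [x, y, z, w].
In Python, from bench import r, vision gives the robot as it stands.
- The arm moves only by the tool drive_tool, never from a script. Its argument "series" is a list of rows, each a list of 2 entries, a list of its own where there are three numbers: the shift along the world's x, y, z in cm, then the turn about the world's z in degrees. A call has exactly 10 rows; each row shifts and turns the commanded pose from where the row before left it; what a row does not reach is not made up. A row lasts 1/8 s, in which the tool goes at most 62.5 mm and 10.7 degrees, less where a joint would pass 70% of its speed; a pose out of reach is approached as far as the arm can. A call with a gripper value outside its range is refused whole. "hand" is the closure, from 0 (fully open) to 1 (shut), set as the call begins (left out, the last holds). The fingers move at their own pace and stop on an object; "newtons" is the grip in N (left out, the last holds). Time passes only in rows, so rows that do not move let the fingers close, or fill a call up. It gives the time, the measured TCP pose, the force, the opening and the grip force at its end, in the units of the state.
- r.read_state(): the state, without advancing time (a new reading comes with each control period).
- vision.camera(name): name is "scene" or "top" or "wrist"; returns a dict with "color" (420x560x3 uint8, red, green, blue), "intrinsics" (3x3 intrinsics, pixels), "R" (3x3) and "t" (3): a world point X has camera coordinates R X + t; the wrist camera has in their place "mount" (4x4, takes a point from camera to tool coordinates, whose origin is the TCP and whose axes are the flange's). Camera axes: x right, y down, z forward; pixel columns grow to the right and rows downward; lengths in m; the calibration is good to about 2 mm. The wrist camera is an equidistant fisheye: a pixel r from the principal point sees the ray r / f radians off the axis. A picture is of the moment at which its call begins: read the wrist's pose just before it. There is no depth.
- r.close_job(): hands the job in; it is judged then, once.
The state is a dict: "time": time; "joint_positions": joint angles; "joint_vel": joint speeds; "joint_torque": joint torques, N m; "ee_pos": TCP position; "eef_rot": TCP orientation; "ft_force": force on the tool from outside, world axes, zero at the start; "torque": the same for the moment, N m; "width": finger opening in m; "grip_force": force on a finger pad.
Only numpy, scipy, OpenCV 4.12 (cv2) and the standard library are available. Lean on these libraries where they do the work, as an engineer would, in place of code of your own. Each camera call takes 0.05 s, during which the arm holds its last target. There are 200 camera calls.

## Working session

There is one attempt and no reset: what is moved stays moved. The work goes in short steps, Python scripts to look and compute and a tool call to move; the robot and the scene stay as the last step left them, time stands still between calls to the robot, and variables do not carry over. Pictures are saved under pics/ and viewed, at most 14 in all, crops included, and the job is handed in when it is done.

Besides the shell and the picture viewer there is one more tool, called after "Emit:" in YAML: its name, and indented under it one key for each argument. drive_tool: Moves the arm, as the interface text tells. Its arguments: {"type":"object","properties":{"series":{"type":"array"},"hand":{"type":"number"},"newtons":{"type":"number"}},"required":["series"]}

```bash
ls; mkdir -p pics; python3 - <<'E'
from bench import r,vision
import cv2,numpy as np
s=r.read_state();print(s['time'],s['ee_pos'],s['eef_rot'],s['width'])
for n in("scene","top"):
    c=vision.camera(n);cv2.imwrite(f'pics/{n}0.png',c['color'][:,:,::-1])
    print(n,np.round(c['intrinsics'],1).tolist(),np.round(c['R'],3).tolist(),np.round(c['t'],3).tolist())
E
```

```text
pics
0.0 [0.22517172 0.58263098 0.22978466] [ 1.83348051e-01  9.83047825e-01 -6.76533021e-04 -9.25832075e-05] 0.08692737268717508
scene [[388.6, 0.0, 276.3], [0.0, 388.6, 213.7], [0.0, 0.0, 1.0]] [[-0.616, -0.788, -0.02], [-0.514, 0.421, -0.747], [0.597, -0.45, -0.664]] [0.346, 0.255, 0.713]
top [[520.9, 0.0, 283.0], [0.0, 520.9, 202.5], [0.0, 0.0, 1.0]] [[0.006, -1.0, 0.018], [-0.998, -0.007, -0.063], [0.063, -0.017, -0.998]] [0.048, 0.478, 1.133]
```

View pics/scene0.png

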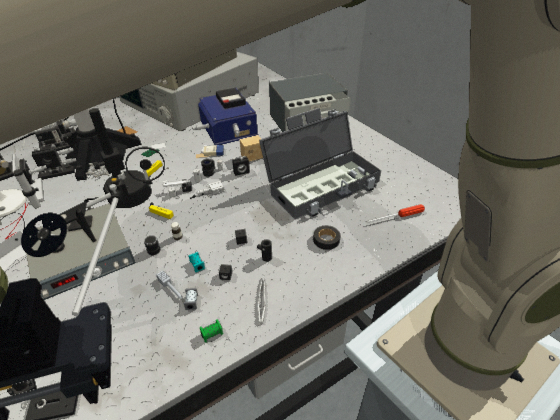

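View pics/top0.png

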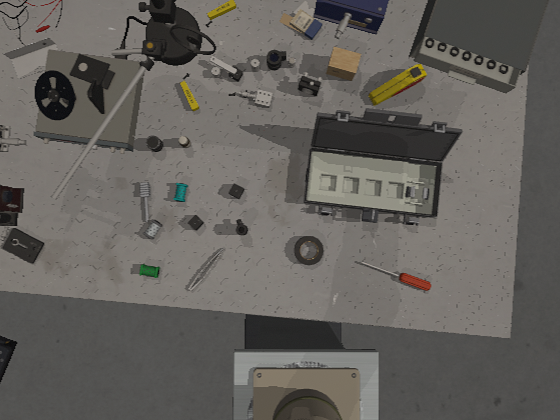

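```bash
python3 - <<'E'
import cv2,numpy as np
t=cv2.imread('pics/top0.png')
a=cv2.resize(t[125:285,125:260],None,fx=3.6,fy=3.6,interpolation=cv2.INTER_CUBIC)
b=cv2.resize(t[40:110,180:340],None,fx=1.9,fy=1.9,interpolation=cv2.INTER_CUBIC)
s=cv2.imread('pics/scene0.png')
c=cv2.resize(s[130:220,140:300],None,fx=1.9,fy=1.9,interpolation=cv2.INTER_CUBIC)
o=np.zeros((580,800,3),np.uint8);o[:a.shape[0],:a.shape[1]]=a
o[:b.shape[0],490:490+b.shape[1]]=b[:,:310];o[200:200+c.shape[0],490:490+c.shape[1]]=c[:,:310]
d=cv2.resize(s[255:315,150:250],None,fx=3,fy=3);o[380:560,490:790]=d
cv2.imwrite('pics/crop1.png',o)
E
```

```text
(no output)
```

View pics/crop1.png

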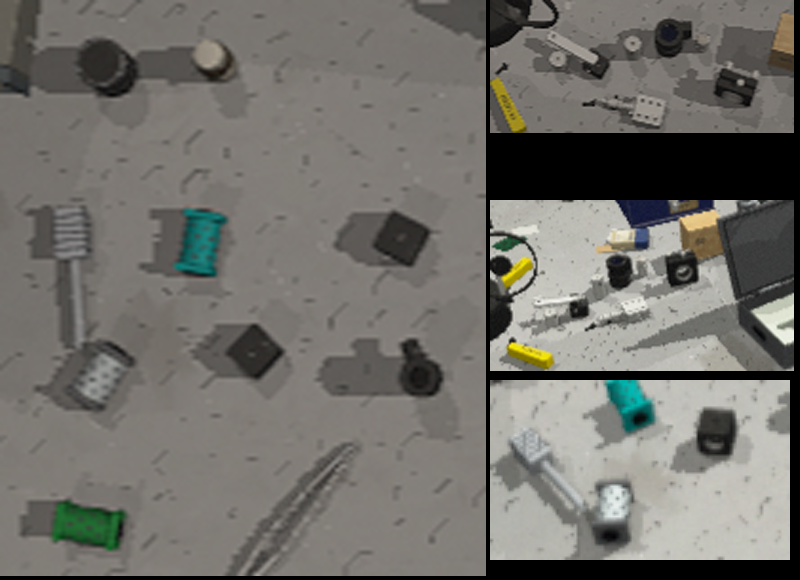

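Candidates (top view):
- **Cubes:** (236,190) and (196,222). The black block at (310,85) has knobs and is about 20 px wide, too big for a cube.
- **Cartridge:** silver drum with grey caps at (152,230). Turquoise (181,192) and green (149,270) are look-alikes.
- **Pin:** ribbed grip at (145,190), rod towards (147,220).
- **Bystanders:** lens tube (154,143), bottle (184,142), post holder (242,228).

The close crop confirms these choices.

```bash
cat > h.py <<'E'
from bench import r,vision
import cv2,numpy as np
from scipy.spatial.transform import Rotation as Ro
def rays(c,uv,st=None):
    uv=np.atleast_2d(np.float64(uv));K=c['intrinsics']
    p=(uv-[K[0,2],K[1,2]])/[K[0,0],K[1,1]]
    if 'R' in c:
        d=np.c_[p,np.ones(len(p))]@c['R'];return -c['R'].T@c['t'],d
    th=np.linalg.norm(p,axis=1,keepdims=True)
    d=np.c_[p/np.maximum(th,1e-9)*np.sin(th),np.cos(th)]
    R=Ro.from_quat(st['eef_rot']).as_matrix();M=c['mount']
    return R@M[:3,3]+st['ee_pos'],d@M[:3,:3].T@R.T
def plane(c,uv,z,st=None):
    o,d=rays(c,uv,st);return o+d*((z-o[2])/d[:,2:])
def proj(c,X,st):
    X=np.atleast_2d(X)
    if 'R' in c:
        p=X@c['R'].T+c['t'];q=p[:,:2]/p[:,2:]
    else:
        R=Ro.from_quat(st['eef_rot']).as_matrix();M=c['mount']
        p=((X-st['ee_pos'])@R-M[:3,3])@M[:3,:3]
        n=np.linalg.norm(p[:,:2],axis=1,keepdims=True);q=p[:,:2]/n*np.arctan2(n,p[:,2:])
    return q*[c['intrinsics'][0,0],c['intrinsics'][1,1]]+[c['intrinsics'][0,2],c['intrinsics'][1,2]]
def rects(mask,amin,amax):
    for k in cv2.findContours(mask.astype(np.uint8),cv2.RETR_LIST,cv2.CHAIN_APPROX_NONE)[0]:
        if amin<cv2.contourArea(k)<amax: yield k,cv2.minAreaRect(k)
def yaw():  # closing-line angle in degrees, mod 180
    y=Ro.from_quat(r.read_state()['eef_rot']).as_matrix()[:,1];return np.degrees(np.arctan2(y[1],y[0]))%180
def box(c,k,z,st=None):
    """contour -> centre, size(mm), long axis angle deg of rect on plane z"""
    P=plane(c,k.reshape(-1,2),z,st)[:,:2].astype(np.float32)*1000
    (m,s,a)=cv2.minAreaRect(P)
    if s[0]<s[1]: s=(s[1],s[0]);a+=90
    return np.round(m,1),np.round(s,1),round(a%180,1)
E
python3 - <<'E'
from h import *
c=vision.camera('top');im=c['color'].astype(int);V=im.max(2)
for n,(u0,u1,v0,v1),z,m in [('cubes',(180,255,175,235),.0245,V<62),('white',(300,445,140,220),.019,im.min(2)>140),('case',(295,470,100,235),.04,V<75)]:
    M=np.zeros(V.shape,bool);M[v0:v1,u0:u1]=m[v0:v1,u0:u1]
    for k,q in rects(M,40,20000): print(n,np.round(q[0]),box(c,k,z))
for n,uv,z in [('pin grip',(145,189),.012),('pin tip',(147.5,219),.009),('cart',(152.5,229.5),.02),('post',(242,228),.05),('teal',(181,192),.02),('clip',(417,192),.03)]:
    print(n,plane(c,uv,z).round(3))
print('yaw',yaw())
w=vision.camera('wrist');print(w['intrinsics'].tolist(),w['mount'].round(3).tolist())
cv2.imwrite('pics/case.png',cv2.resize(c['color'][95:235,295:470,::-1],None,fx=4.4,fy=4.2,interpolation=cv2.INTER_CUBIC))
E
```

```text
cubes [242. 227.] (array([423.1, 140.5]), array([32.4, 24. ]), 174.3)
cubes [196. 223.] (array([431.8, 241.1]), array([24.7, 24.4]), 45.6)
cubes [236. 191.] (array([501.1, 154. ]), array([25.5, 25.4]), 63.8)
white [326. 182.] (array([524. , -42.3]), array([15.6, 15.5]), 0.1)
white [328. 182.] (array([523.2, -47.4]), array([73.4, 57.7]), 83.6)
case [328. 210.] (array([460.3, -45.7]), array([33.5, 16.5]), 75.1)
case [371. 182.] (array([ 520.8, -139.3]), array([278.1, 112.4]), 83.9)
case [392. 118.] (array([ 662.3, -184.5]), array([19.9, 13.3]), 90.6)
case [381. 166.] (array([ 556.5, -162.4]), array([325.1, 247.5]), 82.3)
pin grip [[0.505 0.355 0.012]]
pin tip [[0.439 0.349 0.009]]
cart [[0.416 0.335 0.02 ]]
post [[0.42  0.138 0.05 ]]
teal [[0.498 0.274 0.02 ]]
clip [[ 0.501 -0.242  0.03 ]]
yaw 68.87302744973725
[[325.19226210127806, 0.0, 277.14546315528304], [0.0, 325.19226210127806, 205.93190358681707], [0.0, 0.0, 1.0]] [[0.001, -0.961, -0.278, 0.075], [1.0, 0.001, 0.0, 0.0], [-0.0, -0.278, 0.961, -0.153], [0.0, 0.0, 0.0, 1.0]]
```

View pics/case.png

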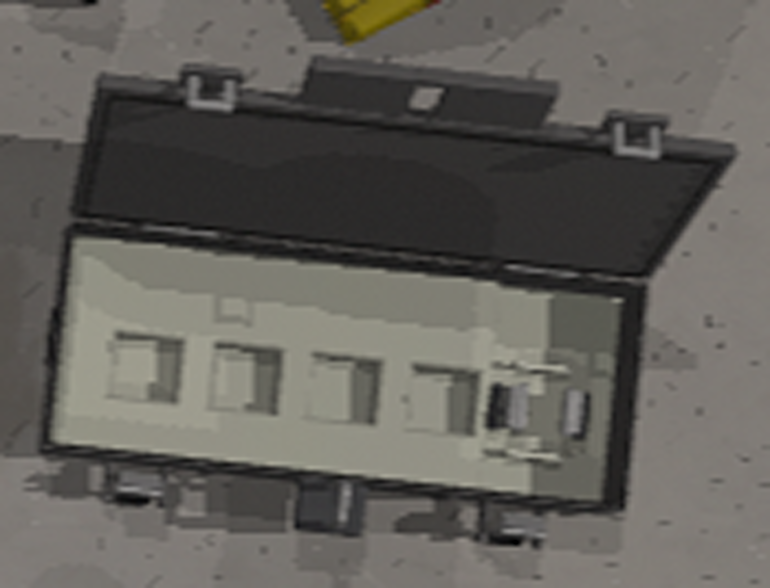

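The case picture shows the empty clip at the right (-y) end around crop (535,410). The four empty pockets sit at about (145,368), (245,380), (345,390) and (443,401), and the case y axis is at about 84°. I'm moving above the nearest cube.

Emit:
drive_tool:
  series:
    - [[2.7,-4.3,-0.8],-0.5]
    - [[2.7,-4.3,-0.8],-0.5]
    - [[2.7,-4.3,-0.8],-0.5]
    - [[2.7,-4.3,-0.8],-0.5]
    - [[2.7,-4.3,-0.8],-0.5]
    - [[2.7,-4.3,-0.8],-0.5]
    - [[2.7,-4.3,-0.8],-0.5]
    - [[2.7,-4.3,-0.8],-0.5]
    - [[2.7,-4.3,-0.8],-0.5]
    - [[2.7,-4.3,-0.8],-0.5]
  hand: 0
  newtons: 20

```text
time: 1.45
ee_pos: [0.496, 0.1516, 0.1504]
eef_rot: [0.226, 0.974, 0.0, 0.0]
ft_force: [1.0, 1.0, 0.6]
width: 0.0872
grip_force: 0.0
```

```bash
cat >> h.py <<'E'
def cubes(name='wrist',thr=62,z=.0245,amin=40,amax=9000):
    st=r.read_state();c=vision.camera(name);V=c['color'].max(2)
    for k,q in rects(V<thr,amin,amax):
        m,s,a=box(c,k,z,st)
        if 20<s[1]<s[0]<34: print(name,np.round(q[0]),m,s,a)
    return st,c
def where():
    s=r.read_state();print('t',round(s['time'],1),'tcp',(s['ee_pos']*1000).round(1),'yaw',round(yaw(),1),'F',s['ft_force'].round(1),'w',round(s['width']*1000,1),'g',round(float(np.max(s['grip_force'])),1))
E
python3 - <<'E'
from h import *
where();st,c=cubes();cubes('top');cv2.imwrite('pics/w1.png',c['color'][:,:,::-1])
E
```

```text
t 1.4 tcp [496.  151.6 150.4] yaw 63.9 F [1.  1.  0.6] w 87.2 g 0.0
wrist [172. 330.] [577.5 -21.7] [27.3 25.7] 70.2
wrist [472. 209.] [592.3 327.5] [30.7 27.6] 38.8
top [235.  74.] [762.1 158.4] [28.4 26.1] 56.5
top [83. 67.] [774.  495.2] [22.2 21.8] 45.5
```

View pics/w1.png

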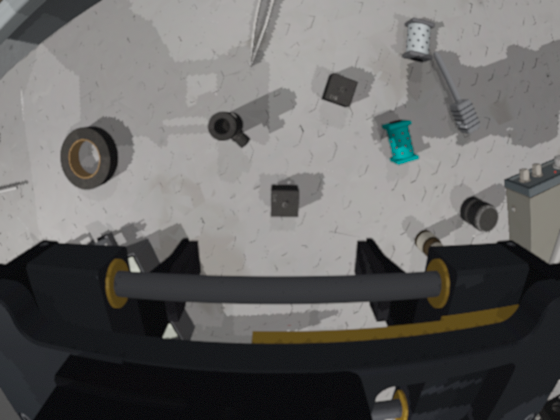

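The wrist picture shows cube A at (285,200), cube B at (340,90), the cartridge at (417,40) and the pin at (455,95). The fingers are at (185,270) and (375,270).

```bash
python3 - <<'E'
from h import *
st=r.read_state();c=vision.camera('wrist');V=c['color'].max(2)
print(proj(c,[[.501,.154,.0245],[.432,.241,.0245],[.501,.154,0]],st).round(1))
print(V[180:222:3,285])
for t in (70,85,100):
  M=np.zeros(V.shape,bool);M[70:235,250:370]=V[70:235,250:370]<t
  for k,q in rects(M,200,3000): print(t,np.round(q[0]),np.round(q[1]),cv2.boundingRect(k),box(c,k,.0245,st))
E
```

```text
[[286.1 200.3]
 [341.7  86.5]
 [285.4 193.7]]
[ 92  23  38  66  65  67  67  72  67  68  64 116 164 159]
70 [289. 196.] [30. 26.] (276, 181, 27, 31) (array([498.7, 157.9]), array([27.4, 22.9]), 153.4)
70 [343.  86.] [28. 28.] (326, 70, 34, 33) (array([431.9, 242.1]), array([24.5, 24.3]), 46.2)
85 [288. 196.] [31. 27.] (275, 181, 28, 32) (array([499. , 157.5]), array([28.4, 24. ]), 153.6)
85 [343.  86.] [29. 29.] (326, 70, 35, 33) (array([431.8, 242.3]), array([25.2, 25.1]), 136.2)
100 [289. 196.] [32. 28.] (275, 180, 29, 33) (array([498.7, 158. ]), array([29.3, 24.8]), 153.5)
100 [343.  86.] [30. 29.] (325, 70, 36, 33) (array([431.8, 242.4]), array([25.9, 25.6]), 45.9)
```

Emit:
drive_tool:
  series:
    - [[0.5,0.4,-4],0]
    - [[0,0,-4],0]
    - [[0,0,-3],0]
    - [[0,0,-1.9],0]
    - [[0,0,0],0]
    - [[0,0,0],0]
    - [[0,0,0],0]
    - [[0,0,0],0]
    - [[0,0,0],0]
    - [[0,0,0],0]
  hand: 0.4

```text
time: 2.85
ee_pos: [0.5003, 0.157, 0.0217]
eef_rot: [0.226, 0.974, 0.0, 0.0]
ft_force: [0.4, -0.4, -0.7]
width: 0.0523
grip_force: 0.0
```

Emit:
drive_tool:
  series:
    - [[0,0,0],0]
    - [[0,0,0],0]
    - [[0,0,0],0]
    - [[0,0,0],0]
    - [[0,0,0],0]
    - [[0,0,0],0]
    - [[0,0,1],0]
    - [[0,0,4],5]
    - [[0,0,5],7]
    - [[0,-3,0],8]
  hand: 1
  newtons: 25

```text
time: 4.1
ee_pos: [0.5025, 0.1295, 0.1261]
eef_rot: [0.05, 0.999, 0.002, 0.003]
ft_force: [-0.4, -0.5, -1.1]
width: 0.0252
grip_force: 24.9
```

Emit:
drive_tool:
  series:
    - [[0.2,-4.5,1.5],0]
    - [[0.2,-4.5,1.5],0]
    - [[0.2,-4.5,1.5],0]
    - [[0.2,-4.5,1.0],0]
    - [[0.2,-4.5,1.0],0]
    - [[0,-2.5,0.5],0]
    - [[0,0,0],0]
    - [[0,0,0],0]
    - [[0,0,0],0]
    - [[0,0,0],0]

```text
time: 5.35
ee_pos: [0.5103, -0.1222, 0.1915]
eef_rot: [0.053, 0.999, 0.0, -0.0]
ft_force: [-0.3, -0.1, -0.7]
width: 0.0254
grip_force: 24.9
```

```bash
python3 - <<'E'
from h import *
where();st=r.read_state();c=vision.camera('wrist');cv2.imwrite('pics/w2.png',c['color'][:,:,::-1])
E
```

```text
t 5.3 tcp [ 510.3 -122.2  191.5] yaw 83.9 F [-0.3 -0.1 -0.7] w 25.4 g 24.9
```

View pics/w2.png

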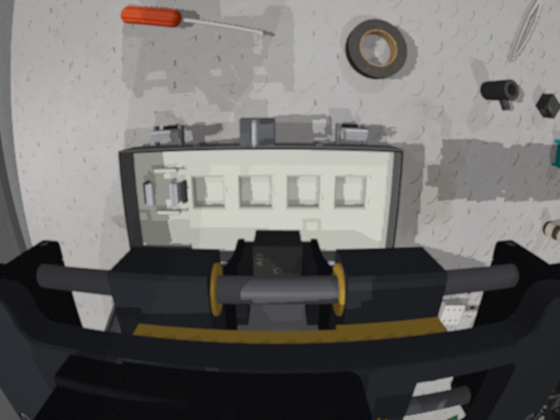

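The picture shows all four pockets, at about (208,191), (256,191), (304,191) and (352,190), with the clip at (166,192) and the staple at (257,130). I'll zoom in for precise edges.

```bash
python3 - <<'E'
import cv2
im=cv2.imread('pics/w2.png')[110:250,115:410]
cv2.imwrite('pics/w2z.png',cv2.resize(im,(797,378),interpolation=cv2.INTER_CUBIC))
E
```

```text
(no output)
```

View pics/w2z.png

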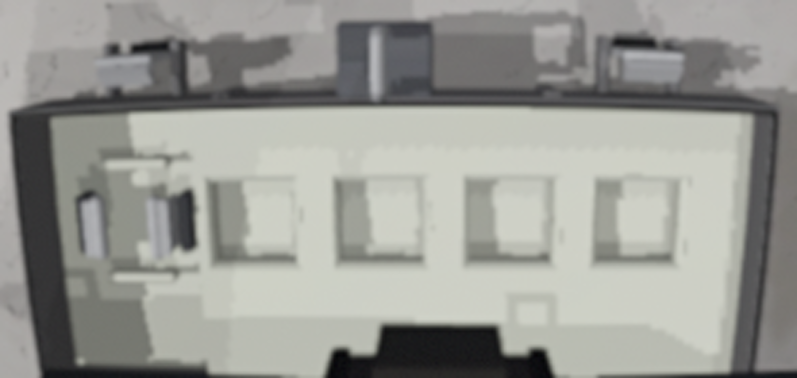

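```bash
python3 - <<'E'
from h import *
st=r.read_state();c=vision.camera('wrist')
Z=lambda pts:np.array(pts,float)/2.7+[115,110]
C=[]
for i,(a,b,t,d) in enumerate([(207,298,180,265),(334,424,177,265),(464,553,177,265),(592,677,178,265)]):
    P=plane(c,Z([[a,t],[b,t],[b,d],[a,d]]),.019,st)*1000
    C.append(P.mean(0));print(i,P.mean(0).round(1),np.linalg.norm(P[1]-P[0]).round(1),np.linalg.norm(P[2]-P[1]).round(1))
C=np.array(C);d=C[3]-C[0];print(np.linalg.norm(d),np.degrees(np.arctan2(d[1],d[0])))
print('frontcorners z40',(plane(c,Z([[12,115],[775,108]]),.04,st)*1000).round(1))
print('jaws z28 L(75,105) R(148..195)',(plane(c,Z([[80,225],[105,225],[150,228],[192,222]]),.028,st)*1000).round(1))
print('stops z30',(plane(c,Z([[135,163],[145,277]]),.03,st)*1000).round(1))
print('staple z70',(plane(c,Z([[376,28],[376,95]]),.07,st)*1000).round(1))
E
```

```text
0 [ 507.1 -194.5   19. ] 35.9 33.7
1 [ 511.9 -145.3   19. ] 34.1 34.6
2 [517.1 -95.9  19. ] 33.8 34.8
3 [522.3 -46.7  19. ] 33.7 35.1
148.5967240069991 84.1329169447902
frontcorners z40 [[ 450.1 -277.4   40. ]
 [ 479.     4.6   40. ]]
jaws z28 L(75,105) R(148..195) [[ 497.9 -262.5   28. ]
 [ 499.2 -251.7   28. ]
 [ 502.5 -233.1   28. ]
 [ 502.1 -215.7   28. ]]
stops z30 [[ 476.4 -233.8   30. ]
 [ 521.2 -238.3   30. ]]
staple z70 [[ 438.4 -134.1   70. ]
 [ 459.3 -136.5   70. ]]
```

Emit:
drive_tool:
  series:
    - [[0.6,3.8,0],0.1]
    - [[0.6,3.8,0],0.1]
    - [[0,0,-4],0]
    - [[0,0,-4],0]
    - [[0,0,-3],0]
    - [[0,0,-2],0]
    - [[0,0,-1.5],0]
    - [[0,0,-1],0]
    - [[0,0,-0.7],0]
    - [[0,0,0],0]

```text
time: 6.7
ee_pos: [0.5223, -0.047, 0.0295]
eef_rot: [0.052, 0.999, 0.0, -0.0]
ft_force: [-0.1, 0.1, -0.1]
width: 0.0254
grip_force: 24.9
```

Emit:
drive_tool:
  series:
    - [[0,0,0],0]
    - [[0,0,0],0]
    - [[0,0,0],0]
    - [[0,0,0],0]
    - [[0,0,0],0]
    - [[0,0,2],0]
    - [[0,0,4],0]
    - [[0,0,6],0]
    - [[-1,5,0],0]
    - [[-1,6,0],0]
  hand: 0.54

```text
time: 7.95
ee_pos: [0.5025, 0.0634, 0.1506]
eef_rot: [0.053, 0.999, 0.0, 0.001]
ft_force: [1.1, 0.2, 0.1]
width: 0.0402
grip_force: 0.0
```

```bash
python3 - <<'E'
from h import *
where();st=r.read_state();c=vision.camera('wrist');cv2.imwrite('pics/w3.png',c['color'][:,:,::-1])
t=vision.camera('top');V=t['color'].max(2)
M=np.zeros(V.shape,bool);M[195:250,120:235]=V[195:250,120:235]<62
for k,q in rects(M,40,2000):print(np.round(q[0]),box(t,k,.0245))
im=t['color'].astype(int);M=np.zeros(V.shape,bool);M[160:265,110:235]=(im.min(2)>125)[160:265,110:235]
for k,q in rects(M,12,2000):print('bright',np.round(q[0]),box(t,k,.02))
cv2.imwrite('pics/t3.png',cv2.resize(np.hstack([t['color'][165:245,115:215],t['color'][150:230,300:400]])[:,:,::-1],None,fx=4,fy=4,interpolation=cv2.INTER_CUBIC))
E
```

```text
t 8.0 tcp [502.5  63.4 150.6] yaw 83.9 F [1.1 0.2 0.1] w 40.2 g 0.0
[196. 223.] (array([431.8, 241.1]), array([24.7, 24.4]), 45.6)
bright [153. 230.] (array([416.1, 334.8]), array([26.1, 12.7]), 154.5)
```

View pics/t3.png

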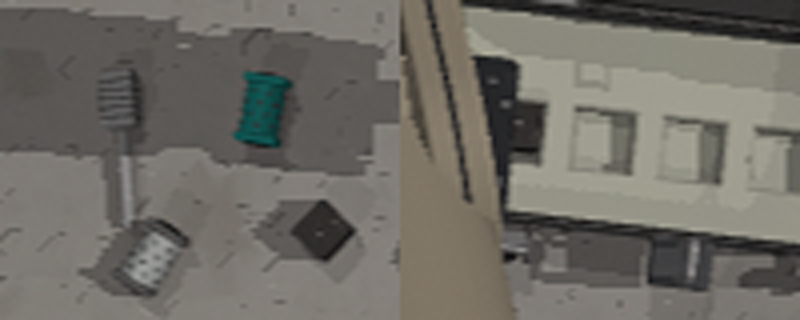

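The right half of the picture shows cube A sitting in the last pocket. Next is cube B.

Emit:
drive_tool:
  series:
    - [[-1.8,4.5,0],-9.5]
    - [[-1.8,4.5,0],-9.5]
    - [[-1.8,4.5,0],-9.5]
    - [[-1.7,4.3,0],-9.8]
    - [[0,0,-4],0]
    - [[0,0,-4],0]
    - [[0,0,-3],0]
    - [[0,0,-1.9],0]
    - [[0,0,0],0]
    - [[0,0,0],0]
  hand: 0.4

```text
time: 9.3
ee_pos: [0.4318, 0.2412, 0.0214]
eef_rot: [0.377, 0.926, 0.0, 0.0]
ft_force: [0.0, 0.1, -0.2]
width: 0.052
grip_force: 0.0
```

Emit:
drive_tool:
  series:
    - [[0,0,0],0]
    - [[0,0,0],0]
    - [[0,0,0],0]
    - [[0,0,0],0]
    - [[0,0,0],0]
    - [[0,0,0],0]
    - [[0,0,1],0]
    - [[0,0,5],0]
    - [[0,0,5],0]
    - [[0,0,2],0]
  hand: 1
  newtons: 25

```text
time: 10.55
ee_pos: [0.4322, 0.2415, 0.154]
eef_rot: [0.377, 0.926, 0.002, 0.001]
ft_force: [0.3, 0.7, -1.0]
width: 0.0236
grip_force: 25.0
```

Emit:
drive_tool:
  series:
    - [[1.1,-5.5,0],5.5]
    - [[1.1,-5.5,0],5.5]
    - [[1.1,-5.5,0],5.5]
    - [[1.1,-5.5,0],5.5]
    - [[1.2,-5.5,0],5.5]
    - [[1.2,-5.6,0],5.5]
    - [[1.2,-5.6,0],5.4]
    - [[0,0,0],0]
    - [[0,0,0],0]
    - [[0,0,0],0]

```text
time: 11.8
ee_pos: [0.5113, -0.1445, 0.1506]
eef_rot: [0.05, 0.999, 0.0, -0.0]
ft_force: [-0.4, 0.4, 0.4]
width: 0.0235
grip_force: 25.0
```

```bash
python3 - <<'E'
from h import *
where()
E
```

```text
t 11.8 tcp [ 511.3 -144.5  150.6] yaw 84.3 F [-0.4  0.4  0.4] w 23.5 g 25.0
```

Emit:
drive_tool:
  series:
    - [[0.1,-0.1,-4],0]
    - [[0,0,-3],0]
    - [[0,0,-2],0]
    - [[0,0,-1.5],0]
    - [[0,0,-1],0]
    - [[0,0,-0.6],0]
    - [[0,0,0],0]
    - [[0,0,0],0]
    - [[0,0,0],0]
    - [[0,0,0],0]

```text
time: 13.05
ee_pos: [0.5125, -0.147, 0.0299]
eef_rot: [0.051, 0.999, 0.0, 0.0]
ft_force: [0.1, -0.3, -0.2]
width: 0.0236
grip_force: 25.0
```

Emit:
drive_tool:
  series:
    - [[0,0,0],0]
    - [[0,0,0],0]
    - [[0,0,0],0]
    - [[0,0,0],0]
    - [[0,0,2],0]
    - [[0,0,4],0]
    - [[2,-4,3],0]
    - [[3,-5,0],0]
    - [[0,0,0],0]
    - [[0,0,0],0]
  hand: 0.54

```text
time: 14.3
ee_pos: [0.5619, -0.2366, 0.119]
eef_rot: [0.051, 0.999, 0.0, -0.001]
ft_force: [-0.6, -0.3, -0.5]
width: 0.0399
grip_force: 0.0
```

```bash
python3 - <<'E'
from h import *
where();st=r.read_state();c=vision.camera('wrist')
q=proj(c,[[.502,-.243,.02]],st)[0];print(q,proj(c,[[.512,-.145,.032]],st))
u,v=np.clip(q-[70,55],0,400).astype(int);print(u,v)
im=c['color'][v:v+105,u:u+140,::-1]
cv2.imwrite('pics/clip.png',cv2.resize(im,None,fx=5,fy=5,interpolation=cv2.INTER_CUBIC));np.savez('clip.npz',p=st['ee_pos'],q=st['eef_rot'],o=[u,v])
E
```

```text
t 14.3 tcp [ 561.9 -236.6  119. ] yaw 84.2 F [-0.6 -0.3 -0.5] w 39.9 g 0.0
[261.19326938 135.54656163] [[389.80249827 139.34612921]]
191 80
```

View pics/clip.png

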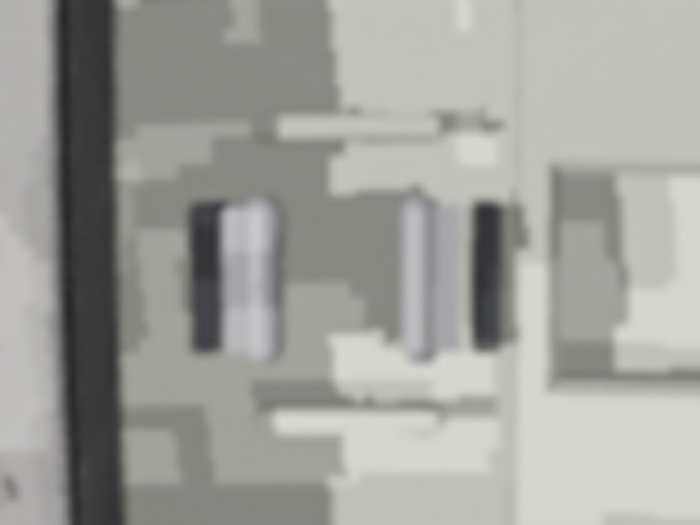

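```bash
python3 - <<'E'
from h import *
st=r.read_state();c=vision.camera('wrist')
Z=lambda p:np.array(p,float)/5+[191,80]
for z in (.02,.024,.028): print(z,(plane(c,Z([[280,279],[403,279],[265,203],[265,357],[415,195],[415,360]]),z,st)[:,:2]*1000).round(1).tolist())
for z in(.007,.012,.02):print('stops',z,(plane(c,Z([[342,137],[342,408]]),z,st)[:,:2]*1000).round(1).tolist())
print('p0 side x',(plane(c,Z([[551,165],[551,385]]),.019,st)[:,:2]*1000).round(1))
E
```

```text
0.02 [[501.2, -253.3], [503.2, -234.4], [489.1, -254.3], [513.1, -257.0], [490.4, -231.2], [516.0, -233.8]]
0.024 [[500.9, -252.9], [503.0, -234.3], [489.1, -253.9], [512.6, -256.6], [490.4, -231.2], [515.6, -233.7]]
0.028 [[500.7, -252.5], [502.7, -234.2], [489.1, -253.5], [512.2, -256.1], [490.3, -231.1], [515.1, -233.6]]
stops 0.007 [[479.9, -242.0], [524.2, -246.8]]
stops 0.012 [[480.0, -241.8], [523.5, -246.5]]
stops 0.02 [[480.3, -241.4], [522.4, -245.9]]
p0 side x [[ 487.7 -209.9]
 [ 522.1 -213. ]]
```

The close picture gives the clip centre at (501.8,-243.5) mm: the jaw gap measures 18 mm and the stops about 43 mm, which matches the description. I'm heading to the cartridge.

Emit:
drive_tool:
  series:
    - [[-2,4.5,1],-3]
    - [[-1.4,5.5,1],-3.5]
    - [[-1.4,5.7,1],-3.5]
    - [[-1.3,5.7,1],-3.5]
    - [[-1.3,5.7,0],-3.5]
    - [[-1.3,5.7,0],-3.5]
    - [[-1.3,5.7,0],-3.5]
    - [[-1.3,5.7,0],-3.5]
    - [[-1.2,5.7,0],-3.5]
    - [[-1.2,5.7,0],-2.2]

```text
time: 15.65
ee_pos: [0.4236, 0.3213, 0.1601]
eef_rot: [0.334, 0.943, 0.001, 0.0]
ft_force: [1.0, -0.5, 0.3]
width: 0.0399
grip_force: 0.0
```

```bash
python3 - <<'E'
from h import *
where();st=r.read_state();c=vision.camera('wrist')
q=proj(c,[[.42,.34,.02]],st)[0];print(q)
u,v=np.clip(q-[75,75],0,400).astype(int);print(u,v)
im=c['color'][v:v+115,u:u+150,::-1]
cv2.imwrite('pics/cart.png',cv2.resize(im,None,fx=5,fy=5,interpolation=cv2.INTER_CUBIC))
t=vision.camera('top');print(t['color'].max(2)[176:200:3,345:360:3])
E
```

```text
t 15.7 tcp [423.6 321.3 160.1] yaw 51.0 F [ 1.  -0.5  0.3] w 39.9 g 0.0
[289.78297727 180.83698184]
214 105
[[130 141 154 165 163]
 [141 141 144  94  81]
 [162 161 164 115  97]
 [162 161 162 114  90]
 [163 162 164 115  89]
 [152 152 101 104 101]
 [162 162 162 163 158]
 [156 162 162 161 161]]
```

View pics/cart.png

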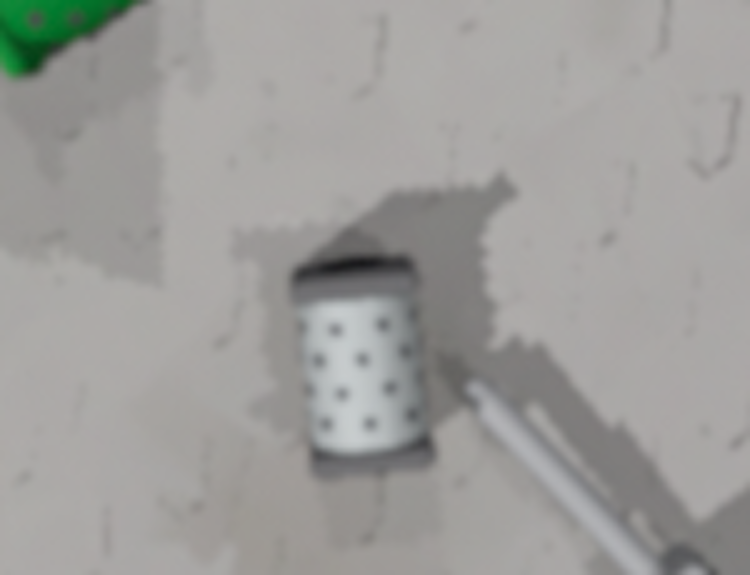

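```bash
python3 - <<'E'
from h import *
st=r.read_state();c=vision.camera('wrist')
Z=lambda p:np.array(p,float)/5+[214,105]
P=plane(c,Z([[293,280],[415,270],[435,465],[312,476]]),.024,st)[:,:2]*1000
print(P.round(1),P.mean(0).round(1),[np.linalg.norm(P[i]-P[i-1]).round(1) for i in range(4)])
for a,b in((0,3),(1,2)):d=P[a]-P[b];print(np.degrees(np.arctan2(d[1],d[0]))%180)
for a,b in((0,1),(3,2)):d=P[b]-P[a];print('w',np.degrees(np.arctan2(d[1],d[0]))%180)
print('tip',plane(c,Z([[468,385]]),.009,st)*1000)
E
```

```text
[[392.4 344.6]
 [404.5 362.9]
 [435.3 343.7]
 [422.9 324.7]] [413.8 344. ] [np.float64(36.5), np.float64(21.9), np.float64(36.3), np.float64(22.7)]
146.87907833044994
148.1639079766566
w 56.42090991777264
w 56.84799959254766
tip [[430.48695946 356.77412759   9.        ]]
```

```bash
python3 - <<'E'
from h import *
where()
t=vision.camera('top');im=t['color'].astype(int);V=im.max(2)
M=np.zeros(V.shape,bool);M[160:265,110:235]=(im.min(2)>125)[160:265,110:235]
for k,q in rects(M,12,2000):print('bright top',np.round(q[0]),box(t,k,.022))
where();st=r.read_state();c=vision.camera('wrist');im=c['color'].astype(int)
M=np.zeros(im.shape[:2],bool);M[150:205,265:310]=(im.min(2)>185)[150:205,265:310]
for k,q in rects(M,100,2000):print('bright wrist',np.round(q[0]),box(c,k,.022,st))
print(proj(c,[[.4138,.344,.024]],st),proj(t,[[.4138,.344,.024],[.416,.335,.024]],None))
E
```

```text
t 15.8 tcp [422.7 322.6 159.5] yaw 51.4 F [-0.6  0.3 -0.2] w 40.2 g 0.0
t 15.8 tcp [423.9 320.2 159.5] yaw 51.2 F [ 0.2  0.2 -0.8] w 40.0 g 0.0
bright wrist [285. 179.] (array([415.4, 336.3]), array([26.5,  7.7]), 147.6)
[[290.26379152 172.94552728]] [[147.78196886 230.51077706]
 [151.97334389 229.52007663]]
```

The crop shows the cartridge at (363,372) with its axis at about 148°. The pin tip at (468,385) is close beside its +x half, so I'll grasp 4 mm off-centre, away from the tip.

Emit:
drive_tool:
  series:
    - [[-1.1,1.6,0],7]
    - [[0,0,-4],0]
    - [[0,0,-4],0]
    - [[0,0,-2],0]
    - [[0,0,0],0]
    - [[0,0,0],0]
    - [[0,0,0],0]
    - [[0,0,0],0]
    - [[0,0,0],0]
    - [[0,0,0],0]
  hand: 0.61

```text
time: 17.15
ee_pos: [0.4143, 0.3351, 0.0597]
eef_rot: [0.276, 0.961, 0.0, 0.0]
ft_force: [-0.4, -0.4, -0.2]
width: 0.0334
grip_force: 0.0
```

```bash
python3 - <<'E'
from h import *
A=[]
for i in range(5):
    st=r.read_state();A.append(np.r_[st['ee_pos']*1000,yaw()]);c=vision.camera('wrist')
print(np.round(A,1),np.median(A,0).round(1))
t=vision.camera('top');im=t['color'].astype(int)
cv2.imwrite('pics/cart2.png',cv2.resize(c['color'][110:260,180:380,::-1],None,fx=4,fy=4,interpolation=cv2.INTER_CUBIC))
M=np.zeros(im.shape[:2],bool);M[160:265,110:235]=(im.min(2)>125)[160:265,110:235]
for k,q in rects(M,12,2000):print('bright top',np.round(q[0]),box(t,k,.022))
E
```

```text
[[414.3 335.1  59.7  58. ]
 [414.3 335.   59.6  58. ]
 [414.3 335.   59.6  58. ]
 [414.3 335.   59.6  58. ]
 [414.3 335.   59.5  58. ]] [414.3 335.   59.6  58. ]
bright top [226. 262.] (array([347.7, 175.1]), array([36.8, 10.8]), 90.3)
bright top [231. 251.] (array([371.1, 164.4]), array([18.4, 15.5]), 116.9)
bright top [214. 249.] (array([375. , 200.6]), array([29.3, 11.8]), 126.5)
bright top [226. 240.] (array([393.2, 173.6]), array([32.6, 23.9]), 90.3)
bright top [214. 229.] (array([418.8, 200.1]), array([52.8, 20.7]), 148.3)
```

View pics/cart2.png

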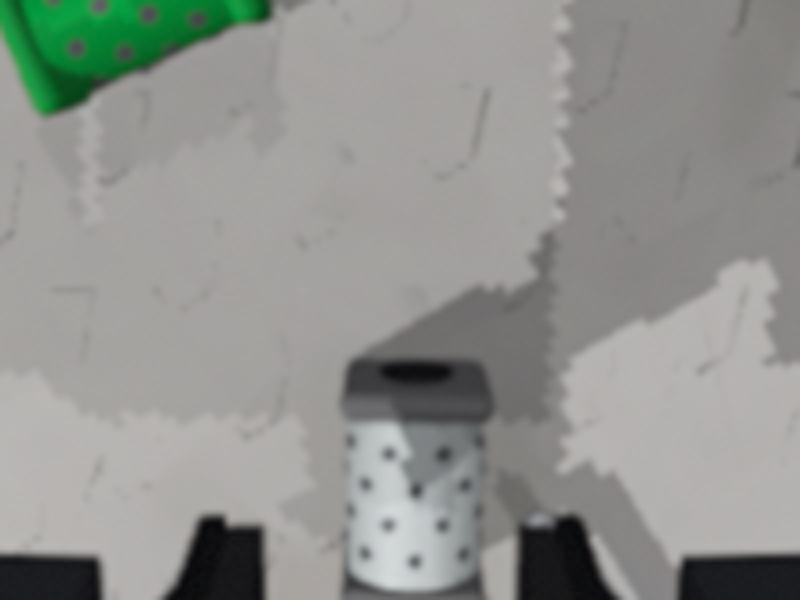

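```bash
python3 - <<'E'
from h import *
st=r.read_state();c=vision.camera('wrist')
Z=lambda p:np.array(p,float)/4+[180,110]
R=Ro.from_quat(st['eef_rot']).as_matrix()
for n,p,z in [('fronttopL',(342,395),.024),('fronttopR',(492,395),.024),('capin L',(345,418),.024),('capin R',(490,418),.024),('drum end mid',(415,585),.022),('tip',(545,518),.011),('fingerL',(265,530),.0516),('fingerR',(518,530),.0516)]:
    X=plane(c,Z([p]),z,st)[0];print(n,(X*1000).round(1),'tool xy',((X-st['ee_pos'])@R*1000).round(1))
E
```

```text
fronttopL [394.7 339.2  24. ] tool xy [18.9 -6.8 35.5]
fronttopR [406.7 358.5  24. ] tool xy [18.9 16.  35.5]
capin L [398.  337.7  24. ] tool xy [15.2 -6.3 35.5]
capin R [409.7 356.4  24. ] tool xy [15.2 15.8 35.5]
drum end mid [428.3 331.6  22. ] tool xy [-13.6   4.6  37.5]
tip [433.9 354.   11. ] tool xy [-6.5 26.6 48.5]
fingerL [398.7 325.5  51.6] tool xy [  8.2 -16.3   7.9]
fingerR [416.7 354.3  51.6] tool xy [ 8.2 17.7  7.9]
```

Emit:
drive_tool:
  series:
    - [[-0.1,0.6,0],0]
    - [[0,0,-1],0]
    - [[0,0,-1],0]
    - [[0,0,-1],0]
    - [[0,0,-1],0]
    - [[0,0,0],0]
    - [[0,0,0],0]
    - [[0,0,0],0]
    - [[0,0,0],0]
    - [[0,0,0],0]

```text
time: 18.75
ee_pos: [0.4133, 0.3411, 0.0197]
eef_rot: [0.276, 0.961, 0.0, 0.0]
ft_force: [0.1, 0.7, -0.6]
width: 0.0342
grip_force: 0.0
```

Emit:
drive_tool:
  series:
    - [[0,0,0],0]
    - [[0,0,0],0]
    - [[0,0,0],0]
    - [[0,0,0],0]
    - [[0,0,0],0]
    - [[0,0,1],0]
    - [[0,0,3],0]
    - [[0,0,5],0]
    - [[0,0,4],0]
    - [[0,0,0],0]
  hand: 1
  newtons: 25

```text
time: 20.0
ee_pos: [0.4148, 0.3423, 0.1535]
eef_rot: [0.276, 0.961, 0.003, 0.001]
ft_force: [-0.0, -0.5, -0.9]
width: 0.0209
grip_force: 25.0
```

Emit:
drive_tool:
  series:
    - [[0.85,-5.8,0],2.6]
    - [[0.85,-5.8,0],2.6]
    - [[0.85,-5.8,0],2.6]
    - [[0.85,-5.8,0],2.6]
    - [[0.85,-5.8,0],2.6]
    - [[0.85,-5.9,0],2.6]
    - [[0.85,-5.9,0],2.6]
    - [[0.85,-5.9,0],2.6]
    - [[0.85,-5.9,0],2.6]
    - [[0.8,-5.8,0],2.6]

```text
time: 21.25
ee_pos: [0.4976, -0.2446, 0.1492]
eef_rot: [0.052, 0.999, 0.0, -0.0]
ft_force: [0.7, 0.5, -0.3]
width: 0.0213
grip_force: 25.0
```

Emit:
drive_tool:
  series:
    - [[0,0,0],0]
    - [[0,0,-3],0]
    - [[0,0,-2],0]
    - [[0,0,-1],0]
    - [[0,0,0],0]
    - [[0,0,0],0]
    - [[0,0,0],0]
    - [[0,0,0],0]
    - [[0,0,0],0]
    - [[0,0,0],0]

```text
time: 22.5
ee_pos: [0.4978, -0.243, 0.0896]
eef_rot: [0.053, 0.999, 0.0, 0.0]
ft_force: [-0.2, -0.0, -1.7]
width: 0.0209
grip_force: 25.0
```

```bash
python3 - <<'E'
from h import *
where();st=r.read_state();c=vision.camera('wrist')
cv2.imwrite('pics/cl2.png',cv2.resize(c['color'][120:270,180:380,::-1],None,fx=4,fy=4,interpolation=cv2.INTER_CUBIC))
E
```

```text
t 22.5 tcp [ 497.8 -243.    89.6] yaw 84.0 F [-0.2 -0.  -1.7] w 20.9 g 25.0
```

View pics/cl2.png

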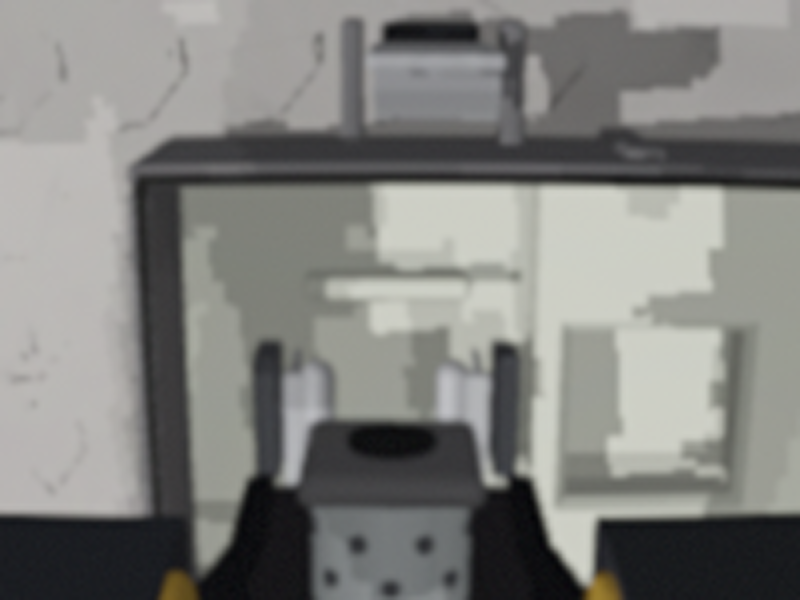

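The picture shows the cartridge level in the fingers at (391,500), centred over the jaw gap (jaw inner edges at 332 and 437).

```bash
python3 - <<'E'
from h import *
st=r.read_state();c=vision.camera('wrist');R=Ro.from_quat(st['eef_rot']).as_matrix()
for t in ([15,12,-4.5],[15,-12,-4.5],[10,12,-4.5],[15,12,19.5],[15,-12,19.5]):
    X=st['ee_pos']+R@(np.array(t)/1000);print(t,((proj(c,[X],st)[0]-[180,120])*4).round(0))
for x,y,z in((480.2,-241.7,.012),(500.7,-252.5,28e-3)):print(((proj(c,[[x/1e3,y/1e3,z]],st)[0]-[180,120])*4).round(0))
E
```

```text
[15, 12, -4.5] [487. 478.]
[15, -12, -4.5] [292. 478.]
[10, 12, -4.5] [486. 515.]
[15, 12, 19.5] [475. 414.]
[15, -12, 19.5] [304. 414.]
[386. 296.]
[337. 437.]
```

Emit:
drive_tool:
  series:
    - [[0,0,-2],0]
    - [[0,0,-1.5],0]
    - [[0,0,-0.8],0]
    - [[0,0,-0.4],0]
    - [[0,0,-0.3],0]
    - [[0,0,0],0]
    - [[0,0,0],0]
    - [[0,0,0],0]
    - [[0,0,0],0]
    - [[0,0,0],0]

```text
time: 23.85
ee_pos: [0.498, -0.2431, 0.0398]
eef_rot: [0.053, 0.999, -0.0, 0.0]
ft_force: [-0.4, -2.3, 1.8]
width: 0.0206
grip_force: 25.0
```

Emit:
drive_tool:
  series:
    - [[0,0,0],0]
    - [[0,0,0],0]
    - [[0,0,0],0]
    - [[0,0,0],0]
    - [[0,0,0],0]
    - [[0,0,1],0]
    - [[0,0,2],0]
    - [[0,0,1],0]
    - [[0.4,0,0],0]
    - [[0,0,0],0]
  hand: 0.66

```text
time: 25.1
ee_pos: [0.5021, -0.2427, 0.0794]
eef_rot: [0.052, 0.999, 0.0, -0.0]
ft_force: [-0.0, -0.1, -0.2]
width: 0.0293
grip_force: 0.0
```

Emit:
drive_tool:
  series:
    - [[0,0,0],0]
    - [[0,0,0],0]
    - [[0,0,0],0]
    - [[0,0,0],0]
    - [[0,0,0],0]
    - [[0,0,0],0]
    - [[0,0,-1],0]
    - [[0,0,-0.8],0]
    - [[0,0,0],0]
    - [[0,0,0],0]
  hand: 1

```text
time: 26.35
ee_pos: [0.5018, -0.2431, 0.0615]
eef_rot: [0.053, 0.999, -0.0, -0.0]
ft_force: [-0.1, -0.3, -0.2]
width: 0.0006
grip_force: 0.0
```

```bash
python3 - <<'E'
from h import *
where();st=r.read_state();c=vision.camera('wrist');cv2.imwrite('pics/cl3.png',cv2.resize(c['color'][120:270,180:380,::-1],None,fx=4,fy=4,interpolation=cv2.INTER_CUBIC))
E
```

```text
t 26.4 tcp [ 501.8 -243.1   61.5] yaw 84.0 F [-0.1 -0.3 -0.2] w 0.6 g 0.0
```

View pics/cl3.png

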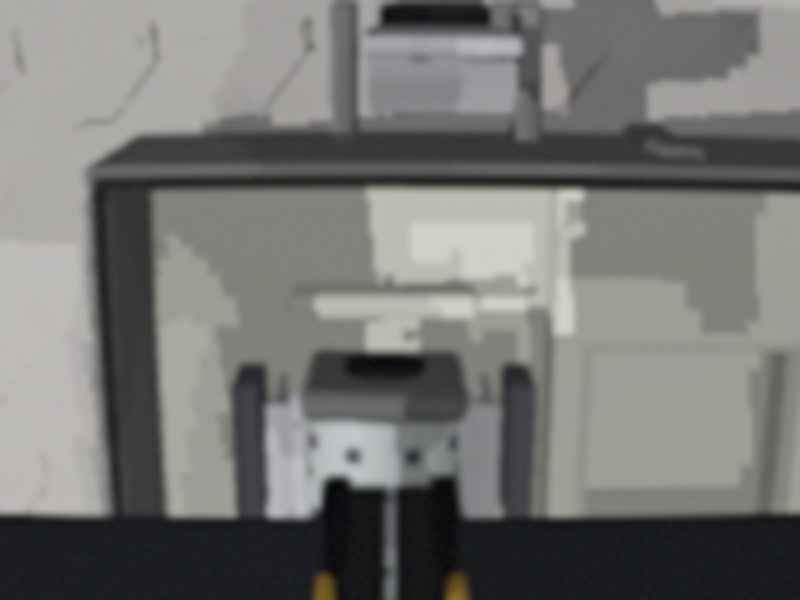

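The cartridge lies squarely on the jaws between the stops (cap at (385,385)). I'm pressing it down.

Emit:
drive_tool:
  series:
    - [[0,0,-0.7],0]
    - [[0,0,-0.3],0]
    - [[0,0,-0.2],0]
    - [[0,0,-0.2],0]
    - [[0,0,-0.2],0]
    - [[0,0,-0.2],0]
    - [[0,0,-0.2],0]
    - [[0,0,-0.2],0]
    - [[0,0,-0.1],0]
    - [[0,0,0],0]

```text
time: 27.65
ee_pos: [0.5017, -0.2427, 0.0385]
eef_rot: [0.053, 0.999, 0.0, -0.0]
ft_force: [0.7, 1.6, 2.8]
width: 0.0008
grip_force: 1.3
```

Emit:
drive_tool:
  series:
    - [[0,0,-0.1],0]
    - [[0,0,-0.1],0]
    - [[0,0,0],0]
    - [[0,0,0],0]
    - [[0,0,0],0]
    - [[0,0,0],0]
    - [[0,0,0],0]
    - [[0,0,0],0]
    - [[0,0,0],0]
    - [[0,0,0],0]

```text
time: 28.9
ee_pos: [0.5019, -0.2428, 0.038]
eef_rot: [0.053, 0.999, 0.001, 0.0]
ft_force: [-7.9, 4.9, 23.1]
width: 0.0005
grip_force: 12.0
```

The press bottomed out at 23 N with the tips at z = 30 mm, which is the drum's home height, so it's home. I'm backing up and checking the cubes and drum numerically.

Emit:
drive_tool:
  series:
    - [[0,0,2],0]
    - [[0,0,5],0]
    - [[0,0,5],0]
    - [[0,0,5],0]
    - [[2,4,4],0]
    - [[2,4,0],0]
    - [[0,0,0],0]
    - [[0,0,0],0]
    - [[0,0,0],0]
    - [[0,0,0],0]

```text
time: 30.15
ee_pos: [0.5414, -0.1639, 0.2465]
eef_rot: [0.053, 0.999, -0.0, -0.0]
ft_force: [0.0, -0.0, -0.4]
width: 0.0005
grip_force: 0.0
```

```bash
python3 - <<'E'
from h import *
where();st=r.read_state();c=vision.camera('wrist');cv2.imwrite('pics/w9.png',c['color'][:,:,::-1])
V=c['color'].max(2);im=c['color'].astype(int)
P=proj(c,[[.5119,-.1453,.0315],[.5223,-.0467,.0315],[.5018,-.2435,.03]],st);print(P.round())
for (u,v) in P[:2]:
    u,v=int(u),int(v);M=np.zeros(V.shape,bool);s=np.s_[max(v-30,0):v+30,u-30:u+30]
    M[s]=(V<100)[s]
    for k,q in rects(M,100,3000):print([box(c,k,z,st) for z in(.0315,.044)])
u,v=P[2].astype(int);M=np.zeros(V.shape,bool);s=np.s_[v-30:v+30,u-30:u+30];M[s]=((im.max(2)-im.min(2)<14)&(V>185))[s]
for k,q in rects(M,60,3000):print('drum',[box(c,k,z,st) for z in(.03,.043)])
# lid lip upper edge & pin via top
t=vision.camera('top');print(plane(t,[[398,85]],.02).round(3),plane(t,[[363,108],[418,114]],.18).round(3))
E
```

```text
t 30.1 tcp [ 541.4 -163.9  246.5] yaw 83.9 F [ 0.  -0.  -0.4] w 0.5 g 0.0
[[291. 153.]
 [375. 155.]
 [205. 154.]]
[(array([ 509.4, -147.1]), array([25.2, 22.8]), 174.0), (array([ 507.9, -147.4]), array([24.4, 22. ]), 174.0)]
[(array([522., -50.]), array([30.8, 24.9]), 85.3), (array([520.1, -53.6]), array([29.8, 24. ]), 85.3)]
drum [(array([ 502. , -246.4]), array([27. ,  9.6]), 171.7), (array([ 500.8, -243.2]), array([26.1,  9.3]), 171.7)]
drum [(array([ 503.1, -230.1]), array([68.8, 40.6]), 172.3), (array([ 501.8, -227.5]), array([66.3, 39.1]), 172.3)]
[[ 0.742 -0.204  0.02 ]] [[ 0.649 -0.098  0.18 ]
 [ 0.638 -0.204  0.18 ]]
```

Emit:
drive_tool:
  series:
    - [[4,0,1],0]
    - [[5,0,0],0]
    - [[5,0,0],0]
    - [[3,0,0],0]
    - [[0,0,-3],0]
    - [[0,0,-4],0]
    - [[0,0,-2.3],0]
    - [[0,0,0],0]
    - [[0,0,0],0]
    - [[0,0,0],0]

```text
time: 31.5
ee_pos: [0.7124, -0.1633, 0.1652]
eef_rot: [0.053, 0.999, -0.0, 0.001]
ft_force: [-0.5, 0.3, -0.3]
width: 0.0003
grip_force: 0.0
```

Emit:
drive_tool:
  series:
    - [[-1.5,0.15,0],0]
    - [[-1.5,0.15,0],0]
    - [[-1.3,0.15,0],0]
    - [[-1.2,0.1,0],0]
    - [[-1.2,0.1,0],0]
    - [[-1.2,0.1,0],0]
    - [[-1.2,0.1,0],0]
    - [[-1.2,0.1,0],0]
    - [[-1.2,0.1,0],0]
    - [[-1.2,0.1,0],0]

```text
time: 32.75
ee_pos: [0.584, -0.1513, 0.1635]
eef_rot: [0.053, 0.999, 0.0, -0.0]
ft_force: [1.5, 0.4, -0.2]
width: 0.0004
grip_force: 0.5
```

Emit:
drive_tool:
  series:
    - [[-1.2,0.1,0],0]
    - [[-1.2,0.1,0],0]
    - [[-1.2,0.1,0],0]
    - [[-1.2,0.1,0],0]
    - [[0,0,3],0]
    - [[0,0,4],0]
    - [[-1,0.5,0],0]
    - [[-2.5,0.5,0],0]
    - [[-2.5,0.5,0],0]
    - [[-2,0,0],0]

```text
time: 34.0
ee_pos: [0.455, -0.1319, 0.2325]
eef_rot: [0.052, 0.999, 0.0, -0.001]
ft_force: [0.7, -0.6, 0.3]
width: 0.0006
grip_force: 0.0
```

Emit:
drive_tool:
  series:
    - [[-1,0,0],0]
    - [[-1,0,0],0]
    - [[-1,0,0],0]
    - [[0,0,0],0]
    - [[0,0,0],0]
    - [[0,0,0],0]
    - [[0,0,0],0]
    - [[0,0,0],0]
    - [[0,0,0],0]
    - [[0,0,0],0]

```text
time: 35.25
ee_pos: [0.4268, -0.1325, 0.2336]
eef_rot: [0.053, 0.999, 0.0, 0.0]
ft_force: [-0.2, -0.8, 0.0]
width: 0.0006
grip_force: 0.0
```

```bash
python3 - <<'E'
from h import *
where();st=r.read_state();c=vision.camera('wrist');cv2.imwrite('pics/w10.png',c['color'][:,:,::-1])
t=vision.camera('scene');cv2.imwrite('pics/s10.png',t['color'][:,:,::-1])
a=cv2.imread('pics/scene0.png');d=np.abs(a.astype(int)-t['color'][:,:,::-1]).max(2)
print('lid-open region change',(d[115:180,262:350]>40).mean(), t['color'][130:170:8,320].tolist())
E
```

```text
t 35.2 tcp [ 426.8 -132.5  233.6] yaw 84.0 F [-0.2 -0.8  0. ] w 0.6 g 0.0
lid-open region change 0.8211538461538461 [[180, 182, 173], [184, 183, 178], [152, 151, 146], [181, 181, 172], [117, 119, 118]]
```

Emit:
drive_tool:
  series:
    - [[3,-0.3,0],0]
    - [[2.5,-0.3,0],0]
    - [[0,0,-5],0]
    - [[0,0,-5],0]
    - [[0,0,-4],0]
    - [[0,0,-1.8],0]
    - [[0,0,0],0]
    - [[0,0,0],0]
    - [[0,0,0],0]
    - [[0,0,0],0]

```text
time: 36.6
ee_pos: [0.4823, -0.1385, 0.0764]
eef_rot: [0.053, 0.999, 0.0, 0.001]
ft_force: [-0.2, -0.4, -0.5]
width: 0.0006
grip_force: 0.0
```

Emit:
drive_tool:
  series:
    - [[0,0,-0.5],0]
    - [[0,0,-0.3],0]
    - [[0,0,-0.2],0]
    - [[0,0,-0.2],0]
    - [[0,0,-0.2],0]
    - [[0,0,-0.2],0]
    - [[0,0,-0.1],0]
    - [[0,0,-0.1],0]
    - [[0,0,-0.1],0]
    - [[0,0,0],0]

```text
time: 37.85
ee_pos: [0.4818, -0.1385, 0.0565]
eef_rot: [0.053, 0.999, 0.0, -0.0]
ft_force: [0.0, 0.4, 0.4]
width: 0.0005
grip_force: 0.0
```

Emit:
drive_tool:
  series:
    - [[0,0,-0.1],0]
    - [[0,0,-0.1],0]
    - [[0,0,0],0]
    - [[0,0,0],0]
    - [[0,0,0],0]
    - [[0,0,0],0]
    - [[0,0,0],0]
    - [[0,0,0],0]
    - [[0,0,0],0]
    - [[0,0,0],0]

```text
time: 39.1
ee_pos: [0.482, -0.1385, 0.0561]
eef_rot: [0.053, 0.999, 0.001, -0.0]
ft_force: [-10.1, 2.6, 28.1]
width: 0.0008
grip_force: 13.9
```

Emit:
drive_tool:
  series:
    - [[0,0,2],0]
    - [[0,0,5],0]
    - [[0,0,5],0]
    - [[0,6,2],0]
    - [[0,6,0],0]
    - [[0,6,0],0]
    - [[0,6,0],0]
    - [[0,6,0],0]
    - [[0,6,0],0]
    - [[0,6,0],0]
  hand: 0.4

```text
time: 40.35
ee_pos: [0.4816, 0.2827, 0.1943]
eef_rot: [0.053, 0.999, 0.0, 0.0]
ft_force: [1.3, 0.1, 0.3]
width: 0.0522
grip_force: 0.0
```

Emit:
drive_tool:
  series:
    - [[0,5.5,0],0]
    - [[0,0,0],0]
    - [[0,0,0],0]
    - [[0,0,0],0]
    - [[0,0,0],0]
    - [[0,0,0],0]
    - [[0,0,0],0]
    - [[0,0,0],0]
    - [[0,0,0],0]
    - [[0,0,0],0]

```text
time: 41.6
ee_pos: [0.4818, 0.3358, 0.1943]
eef_rot: [0.053, 0.999, 0.0, -0.0]
ft_force: [-0.2, 0.0, 0.4]
width: 0.0524
grip_force: 0.0
```

```bash
python3 - <<'E'
from h import *
where();st=r.read_state();print(st['joint_positions'].round(2));c=vision.camera('wrist');np.save('w11.npy',c['color'])
im=c['color'].astype(int);hsv=cv2.cvtColor(c['color'],cv2.COLOR_RGB2HSV)
P=proj(c,[[.505,.355,.018],[.434,.354,.009]],st);print(P.round())
u,v=P.mean(0).astype(int)
a=c['color'][v-75:v+75,u-75:u+75]
s=vision.camera('scene')['color'][90:230,240:400]; t=vision.camera('top')['color'][100:235,295:455]
o=np.zeros((600,800,3),np.uint8);o[:600,:480]=cv2.resize(a,(480,600))[:, :] if 0 else cv2.resize(a[:, 15:135],(480,600),interpolation=cv2.INTER_CUBIC)
o[:280,480:]=cv2.resize(s,(320,280),interpolation=cv2.INTER_CUBIC);o[300:570,480:]=cv2.resize(t,(320,270),interpolation=cv2.INTER_CUBIC)
cv2.imwrite('pics/w11.png',o[:,:,::-1]);print('crop origin',u-60,v-75,'scale 4')
E
```

```text
t 41.6 tcp [481.8 335.8 194.3] yaw 84.0 F [-0.2  0.   0.4] w 52.4 g 0.0
[-0.99  0.28  0.37  1.63 -0.1   1.25  0.86]
[[298. 207.]
 [290. 139.]]
crop origin 233 98 scale 4
```

View pics/w11.png

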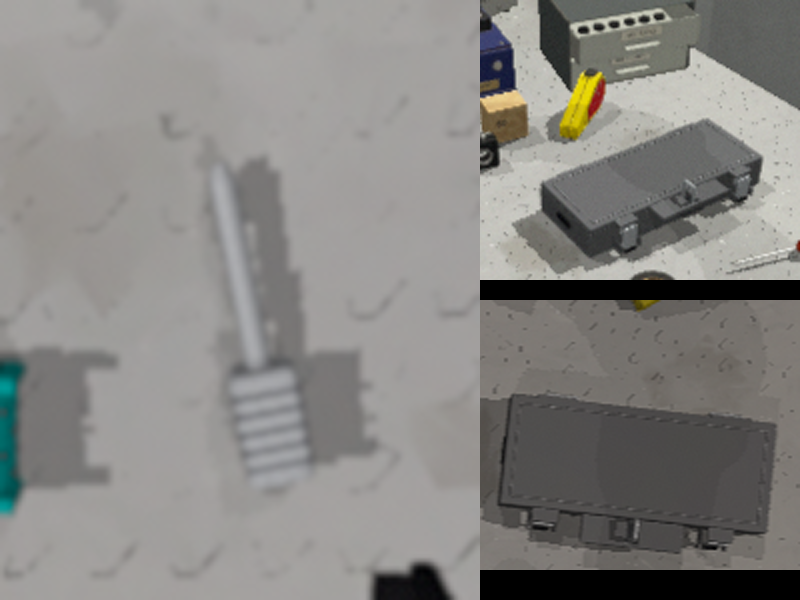

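The picture shows the lid shut flush with the staple standing through the lip. The pin's grip is at crop (270,430) and its tip at (217,165).

```bash
python3 - <<'E'
from h import *
st=r.read_state();c=vision.camera('wrist')
Z=lambda p:np.array(p,float)/4+[233,98]
P=plane(c,Z([[228,380],[298,370],[312,478],[248,487]]),.018,st)[:,:2]*1000
print(P.round(1),P.mean(0).round(1),[np.linalg.norm(P[i]-P[i-1]).round(1) for i in range(4)])
d=(P[0]+P[1]-P[2]-P[3])/2;print('axis',np.degrees(np.arctan2(d[1],d[0]))%360)
T=plane(c,Z([[217,165]]),.009,st)[0,:2]*1000;S=plane(c,Z([[262,366]]),.0125,st)[0,:2]*1000
d=T-S;print('tip',T.round(1),'sh',S.round(1),np.linalg.norm(d).round(1),np.degrees(np.arctan2(d[1],d[0]))%360)
# contours check
V=c['color'].min(2);M=np.zeros(V.shape,bool);M[135:225,280:320]=(V>172)[135:225,280:320]
# staple in the top view
t=vision.camera('top');V=t['color'].max(2);M=V[205:226,360:384];print(M[::2])
E
```

```text
[[489.1 348.4]
 [488.3 366.9]
 [518.3 368.3]
 [519.  351. ]] [503.7 358.6] [np.float64(30.0), np.float64(18.5), np.float64(30.0), np.float64(17.3)]
axis 183.81422848336103
tip [433.8 351.3] sh [487.6 357.8] 54.2 186.95316916796185
[[ 76  76  76  77  76  76  76  76  75  76  77  68  61  65  62  65  68  74
   82  90  89  79  73  70]
 [ 63  68  71  73  75  78  79  79  79  79  78  77  76  76  77  76  76  76
   77  76  76  77  76  77]
 [ 81  80  69  53  53  52  52  47  36  30  36  43  62  72  61  48  55  61
   65  67  70  75  75  77]
 [ 52  53  52  67  77  77  77  78  63  46  50  50  80 118 100  63  75  76
   77  78  78  76  77  78]
 [ 52  53  53  66  77  75  76  81  67  41  36  44  88 111  91  70  75  75
   74  76  76  75  75  76]
 [ 54  52  67  76  76  76  76  74  57  41  41  50  99 113  87  74  75  75
   75  76  76  75  76  77]
 [ 53  53  69  79  77  78  77  72  56  42  41  61 121 113  64  76  75  76
   76  76  76  76  75  76]
 [ 51  52  53  53  54  52  52  46  45  53  55  58  84  75  59  76  75  76
   75  76  76  76  75  76]
 [ 79  77  79  78  77  77  78  87  80  65  57  46  37  39  63  76  77  76
   76  76  76  75  76  77]
 [ 69  69  64  57  52  49  48  55  61  69  76  70  66  67  72  77  78  79
   78  77  77  76  76  76]
 [ 89  66  66  66  66  65  67  66  65  65  90 107 106 105 106 107 107 108
  109  98  86  87  77  58]]
```

Emit:
drive_tool:
  series:
    - [[1.1,1.1,0],5.8]
    - [[1.1,1.1,0],5.8]
    - [[0,0,-5],0]
    - [[0,0,-5],0]
    - [[0,0,-4],0]
    - [[0,0,-2.5],0]
    - [[0,0,-1.2],0]
    - [[0,0,-0.6],0]
    - [[0,0,0],0]
    - [[0,0,0],0]
  hand: 0.5

```text
time: 43.1
ee_pos: [0.5043, 0.3582, 0.0124]
eef_rot: [-0.049, 0.999, 0.001, 0.001]
ft_force: [-0.7, 0.8, 0.0]
width: 0.0435
grip_force: 0.0
```

Emit:
drive_tool:
  series:
    - [[0,0,0],0]
    - [[0,0,0],0]
    - [[0,0,0],0]
    - [[0,0,0],0]
    - [[0,0,0],0]
    - [[0,0,0],0]
    - [[0,0,1],0]
    - [[0,0,4],0]
    - [[0,0,5],0]
    - [[0,0,0],0]
  hand: 1
  newtons: 45

```text
time: 44.35
ee_pos: [0.506, 0.3591, 0.1162]
eef_rot: [-0.048, 0.999, 0.002, 0.003]
ft_force: [-1.0, -0.4, -0.6]
width: 0.0178
grip_force: 45.0
```

```bash
python3 - <<'E'
from h import *
where();st=r.read_state();print(st['joint_positions'].round(2));t=vision.camera('top')
print(plane(t,[[373,210.5],[372.6,217.5],[372.9,214]],.07).round(4))
E
```

```text
t 44.4 tcp [506.  359.1 116.2] yaw 95.5 F [-1.  -0.4 -0.6] w 17.8 g 45.0
[-0.95  0.41  0.33  1.63 -0.15  1.11  1.08]
[[ 0.4583 -0.1372  0.07  ]
 [ 0.4436 -0.1363  0.07  ]
 [ 0.4509 -0.137   0.07  ]]
```

Emit:
drive_tool:
  series:
    - [[-0.6,-5.8,1],-10]
    - [[-0.6,-5.8,1],-10]
    - [[-0.6,-5.8,1],-10]
    - [[-0.6,-5.8,0],-10]
    - [[-0.6,-5.8,0],-10]
    - [[-0.6,-5.8,0],-10]
    - [[-0.6,-5.8,0],-10]
    - [[-0.6,-5.8,0],-10]
    - [[-0.6,-5.8,0],-10]
    - [[-0.6,-5.8,0],-10]

```text
time: 45.65
ee_pos: [0.4428, -0.2236, 0.1407]
eef_rot: [0.736, 0.677, -0.0, -0.0]
ft_force: [1.6, 0.2, -1.1]
width: 0.0176
grip_force: 45.0
```

Emit:
drive_tool:
  series:
    - [[0,0,0],-1.5]
    - [[0,0,0],0]
    - [[0,0,-2],0]
    - [[0,0,-2],0]
    - [[0,0,0],0]
    - [[0,0,0],0]
    - [[0,0,0],0]
    - [[0,0,0],0]
    - [[0,0,0],0]
    - [[0,0,0],0]

```text
time: 46.9
ee_pos: [0.4438, -0.2222, 0.1014]
eef_rot: [0.743, 0.67, 0.0, 0.0]
ft_force: [-0.4, 0.2, -0.3]
width: 0.0177
grip_force: 45.0
```

```bash
python3 - <<'E'
from h import *
where();st=r.read_state();print(st['joint_positions'].round(2));c=vision.camera('wrist');np.save('w12.npy',c['color'])
yh=np.array([.1028,.9947,0]);tcp=st['ee_pos'];ax=tcp-[0,0,.0023]
P=proj(c,[ax+yh*.016,ax+yh*.071,[.450,-.1365,.07],[.4375,-.135,.07],[.4625,-.1378,.07]],st);print(P.round(1))
V=c['color'].min(2)
u,v=P[1].astype(int)
print('around tip rows',v-20,'step4; cols',u-24,'step 3');print(V[v-20:v+44:4,u-24:u+27:3])
u,v=P[2].astype(int)
print('around staple rows',v-24,'cols',u-45);print(V[v-24:v+26:3,u-45:u+48:4])
E
```

```text
t 46.9 tcp [ 443.8 -222.2  101.4] yaw 174.1 F [-0.4  0.2 -0.3] w 17.7 g 45.0
[-0.44  0.23  0.91  1.99 -0.21  1.03  0.46]
[[275.3 234.1]
 [275.2 124.6]
 [270.6  96.8]
 [248.1  96.7]
 [293.2  96.9]]
around tip rows 104 step4; cols 251 step 3
[[ 58  66  70  71  76  64  58  57  58  61  68  73  65  64  78  88  90]
 [ 74  86  89  81  86  87  91  85  86  86  85  85  86  67  75  88  89]
 [ 90  91  91  91  91  91  91  96  98  97  97  97  97  72  85  95  95]
 [ 91  91  92  92  91  92  92  91  91  92  92  93  91  72  78  96 129]
 [ 90  91  90  91  91  92  91  92  91  91  91  91  91  72  76  87 121]
 [ 90  90  92  92  91  92  92  92 131 152 131  90  92  72  76  88 120]
 [ 91  89  92  90  90  91  91 109 151 164 152  98  91  71  75  89  99]
 [ 89  90  90  90  90  91  92 141 170 179 175 135  89  72  77  87  99]
 [ 90  89  89  90  91  90  91 146 175 184 181 141  90  71  77  88  99]
 [ 89  89  91  90  89  92  93 147 175 184 181 140  89  72  78  87  96]
 [ 89  90  89  90  89  89  92 147 176 184 181 140  90  72  79  87 128]
 [ 90  90  89  88  90  89  92 145 176 183 181 127  89  72  78  87 128]
 [ 89  8
[... 1325 characters left out ...]
68 172 172 153  82  75  67  81  70  72  62  59  64  63  72  63  77
   88 121 120 130 136 136]
 [160 161 162 170 168  81  74  67  70  73  68  58  59  59  72  71  64  78
   88 123 121 123 134 135]
 [160 161 161 162 160  71  73  80  89  82  87  91  84  86  85  86  78  75
   87 121 120 123 130 136]
 [163 169 161 162 150  86  90  92  96  91  94  92  99 100  93  94  85  81
   94 111 121 123 135 136]
 [162 161 161 162 150  89  90  93  91  91  91  92  91  91  96  99  87  84
   96 118 135 127 136 136]
 [162 164 162 162 149  90  90  91  92  92  91  91  93  92  91  91  85  77
   94 134 130 129 136 136]
 [161 176 163 153 145  89  91  91  90  91  91  91  91  91  91  91  82  76
   88 130 128 123 136 136]]
```

Emit:
drive_tool:
  series:
    - [[-0.3,0.5,0],0]
    - [[0,0,-1],0]
    - [[0,0,-1],0]
    - [[0,0,-0.7],0]
    - [[0,0,-0.5],0]
    - [[0,0,-0.4],0]
    - [[0,0,-0.3],0]
    - [[0,0,-0.2],0]
    - [[0,0,0],0]
    - [[0,0,0],0]

```text
time: 48.2
ee_pos: [0.4409, -0.2172, 0.0605]
eef_rot: [0.743, 0.67, 0.0, 0.0]
ft_force: [0.2, -0.0, -0.6]
width: 0.0175
grip_force: 45.0
```

```bash
python3 - <<'E'
from h import *
where();st=r.read_state();c=vision.camera('wrist')
yh=np.array([.1028,.9947,0]);tcp=st['ee_pos'];ax=tcp-[0,0,.0023]
P=proj(c,[ax+yh*.071,[.450,-.1365,.07]],st);print(P.round(1))
V=c['color'].min(2)
for n,v0 in(('tip',int(P[0,1])),('staple',int(P[1,1]))):
    for v in range(v0-12,v0+28,4):
        print(n,v,V[v,240:312:3])
E
```

```text
t 48.2 tcp [ 440.9 -217.2   60.5] yaw 174.1 F [ 0.2 -0.  -0.6] w 17.5 g 45.0
[[275.2 124.6]
 [276.8 102.2]]
tip 112 [108 119 118 110  66  74  73  73  73  69  64  63  62  63  61  70  76  78
  68  64  60  77  91  92]
tip 116 [104 118 117 111 103 107 108 107 113 113 102  95  95  95 101 117  95  95
  94  94  69  77  91  93]
tip 120 [123 104 107 106 101  97  98  97  96  97  98  97  97  97 103 132 102  97
  98  97  73  79  92  93]
tip 124 [134  92  97  96  98  97  97  98  99  98  97 106 153 164 114  97  99  97
  98  97  74  78  92  93]
tip 128 [138  92  96  96  96  98  98  95  84  84  87 135 166 171 146  96  98  97
  97  97  75  79  92  93]
tip 132 [139  91  96  95  95  95  96  93  78  79 105 163 183 187 177 116  96  97
  96  96  73  78  92  94]
tip 136 [139  90  95  95  95  95  96  91  78  78 107 168 188 193 184 117  96  97
  97  96  74  79  92  94]
tip 140 [139  90  96  96  96 102 103 104 104  79 107 168 189 192 184 117  96  96
  96  96  73  79  92  93]
tip 144 [141  89  96  95  95 127 134 129 118  78 101 169 189 193 183 121  96  96
  97  96  73  80  92  92]
tip 148 [142  90  96  96  95 
[... 474 characters left out ...]
32 132 132 132
 133 129 121  95  95  98]
staple 106 [110 118 119 110  70  88 127  87  82  83  84  83  81  73  73  73  74  83
  94  87  69  76  90  93]
staple 110 [108 118 119 110  64  69  76  77  76  79  63  63  61  63  61  68  71  73
  68  65  59  76  91  92]
staple 114 [102 118 118 110  71  74  71  73  73  74  74  75  75  75  77  84  83  83
  81  78  60  77  91  93]
staple 118 [100 119 129 129 125 123 123 110 105 104  97  98  98  98 103 134 102  98
  99  97  74  78  92  93]
staple 122 [136  91  96  96  97  98  98  98  98  97  98  97 109 113  98 103  97  98
  98  98  73  79  92  93]
staple 126 [131  91  97  97  97  97  98  98  98  96  94 118 165 172 134  96  98  98
  98  96  74  79  92  93]
```

Emit:
drive_tool:
  series:
    - [[0.05,0.5,0],0]
    - [[0.05,0.5,0],0]
    - [[0.05,0.5,0],0]
    - [[0.05,0.5,0],0]
    - [[0.05,0.5,0],0]
    - [[0.05,0.5,0],0]
    - [[0.05,0.5,0],0]
    - [[0.05,0.5,0],0]
    - [[0.05,0.5,0],0]
    - [[0.05,0.5,0],0]

```text
time: 49.5
ee_pos: [0.4458, -0.1669, 0.0603]
eef_rot: [0.743, 0.67, 0.0, 0.0]
ft_force: [-0.3, -0.4, -0.4]
width: 0.0177
grip_force: 45.0
```

Emit:
drive_tool:
  series:
    - [[0.05,0.5,0],0]
    - [[0.05,0.4,0],0]
    - [[0,0.2,0],0]
    - [[0,0.1,0],0]
    - [[0,0,0],0]
    - [[0,0,0],0]
    - [[0,0,0],0]
    - [[0,0,0],0]
    - [[0,0,0],0]
    - [[0,0,0],0]

```text
time: 50.75
ee_pos: [0.4468, -0.1552, 0.0603]
eef_rot: [0.743, 0.67, 0.0, 0.0]
ft_force: [0.3, 0.2, -0.7]
width: 0.0175
grip_force: 45.0
```

Emit:
drive_tool:
  series:
    - [[0,0.1,0],0]
    - [[0,0.1,0],0]
    - [[0,0,0],0]
    - [[0,0,-0.1],0]
    - [[0,0,-0.05],0]
    - [[0,0,0],0]
    - [[0,0,0],0]
    - [[0,0,0],0]
    - [[0,0,0],0]
    - [[0,0,0],0]

```text
time: 52.0
ee_pos: [0.4469, -0.1538, 0.0593]
eef_rot: [0.743, 0.669, 0.0, 0.0]
ft_force: [-3.2, -3.1, 6.2]
width: 0.0176
grip_force: 45.0
```

```bash
python3 - <<'E'
from h import *
where();st=r.read_state();c=vision.camera('wrist');V=c['color'].min(2)
yh=np.array([.1028,.9947,0]);ax=st['ee_pos']-[0,0,.0023]
P=proj(c,[ax+yh*.071,ax+yh*.016,[.450,-.1365,.07]],st);print(P.round(1))
for v in range(120,262,4):print(v,V[v,250:304:4])
E
```

```text
t 52.0 tcp [ 446.9 -153.8   59.3] yaw 174.0 F [-3.2 -3.1  6.2] w 17.6 g 45.0
[[275.1 124.6]
 [275.3 234.1]
 [277.9 240.9]]
120 [102 103 103 104 104  96  95  95  93  95  95  96  91  68]
124 [122 119 107 107 103 104 134 170 115 103 103 103 102  70]
128 [101 103 103 103  85  87 161 178 143  99  96  96 101  70]
132 [101 102 102  84  85 114 181 190 174  99  93  94 101  70]
136 [101 100 102  85  85 116 187 196 183  96  93  93  96  72]
140 [100 102 101  84  85 117 187 196 181  95  94  94  93  67]
144 [101 100 100  85  95 117 187 196 181 125  93  93  94  67]
148 [100 137 137 124 123 104 187 197 169 126  94  94  95  68]
152 [100 137 137 123 124 101 145 151 140 127  93  94  94  70]
156 [101 132 137 123 124 102 146 151 140 131  94  93  93  70]
160 [101 132 137 123 124 109 145 150 140 111  93  93  93  67]
164 [101 115 136 122 122 107 145 150 140  96  92  93  92  72]
168 [100 116 135 122 123 111 144 150 140  97  92  93  92  69]
172 [100 105 136 123 123 127 145 149 165  97  92  93  92  69]
176 [100 103 137 123 123 129 187 194 180  98  92  93  91  72]
180 [100 102 106  90  88 116 187 196 181  90  9
[... 554 characters left out ...]
5  89 100  99  79]
220 [ 92  83 109  96  65 111 165 150 137  64  75 102 109  74]
224 [ 75  90 105 101  65  99 187 194 146  62  76 107 110  76]
228 [ 72  99 104  98  89  95 124 146 135  90  91 104 113  86]
232 [ 74 103 106 108 109 108 108 107 108 117 119 115 123 109]
236 [ 72  91 147 163 163 163 163 163 163 163 148 119 115  82]
240 [ 20  64 126 170 172 172 173 172 173 176 155 106  62  50]
244 [ 16  26  54 160 171 171 171 172 172 170 167 102  22  23]
248 [ 19  23  43 137 149 149 156 162 164 163 158  79  24  23]
252 [ 23  25  39 157 167 168 168 168 169 168 167 129  24  26]
256 [ 24  24  33 161 174 174 175 175 176 175 173 125  23  25]
260 [ 26  24  30 133 145 143 143 143 141 136 136  89  24  24]
```

Emit:
drive_tool:
  series:
    - [[0,0,0],0]
    - [[0,0,0],0]
    - [[0,0,0],0]
    - [[0,0,0],0]
    - [[0,0,0],0]
    - [[0,0,0],0]
    - [[0,0,2],0]
    - [[0,0,5],0]
    - [[0,0,5],0]
    - [[0,0,3],0]
  hand: 0.6

```text
time: 53.3
ee_pos: [0.4473, -0.1535, 0.2111]
eef_rot: [0.743, 0.669, 0.001, 0.001]
ft_force: [-0.3, 0.1, -0.3]
width: 0.0349
grip_force: 0.0
```

Emit:
drive_tool:
  series:
    - [[0,0,0],0]
    - [[0,0,0],0]
    - [[0,0,0],0]
    - [[0,0,0],0]
    - [[0,0,0],0]
    - [[0,0,0],0]
    - [[0,0,0],0]
    - [[0,0,0],0]
    - [[0,0,0],0]
    - [[0,0,0],0]

```text
time: 54.55
ee_pos: [0.4468, -0.1532, 0.2089]
eef_rot: [0.743, 0.67, 0.0, 0.0]
ft_force: [-0.2, 0.1, 0.9]
width: 0.0349
grip_force: 0.0
```

```bash
python3 - <<'E'
from h import *
where();st=r.read_state();c=vision.camera('wrist');V=c['color'].min(2)
yh=np.array([.1028,.9947,0]);e=np.array([.450,-.1365,.057])
P=proj(c,[e-yh*.035,e-yh*.003,e+yh*.052,e+[0,0,.013]],st);print(P.round(1))
M=(V>140);u,v=P[1].astype(int)
M2=np.zeros(M.shape,bool);M2[v-90:v+70,u-25:u+25]=M[v-90:v+70,u-25:u+25]
for k,q in rects(M2,20,5000):
    print(cv2.boundingRect(k),box(c,k,.06,st))
E
```

```text
t 54.5 tcp [ 446.8 -153.2  208.9] yaw 174.1 F [-0.2  0.1  0.9] w 34.9 g 0.0
[[277.5 211.8]
 [277.5 179.7]
 [277.5 122. ]
 [277.5 179.3]]
(275, 228, 9, 6) (array([ 446. , -189.9]), array([7.9, 5.3]), 174.1)
(267, 176, 22, 37) (array([ 448.3, -153. ]), array([35.5, 19.9]), 84.1)
(275, 121, 7, 45) (array([ 453.8, -104.4]), array([41.2,  5.6]), 84.1)
(252, 89, 19, 160) (array([ 435.1, -129.8]), array([155.4,  18.1]), 83.2)
```

```bash
python3 -c "
from bench import r
print(r.close_job())"
```

```text
the job is handed in; nothing more can be done
None
```

The job is done and handed in, with no verdict returned: the cartridge was pressed home in its clip, both lens cubes found on the table are in their own pockets, the lid is caught shut, and the pin is through the staple up to its grip.

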